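# Clear the specimen bar, peel off the clinging top tray and present it to the tag reader

### The job

Take the steel bar off the red tray and rest it level in both V-blocks of the blue bar rest, letting it go there. Then peel the red tray off the stack it clings to: lift it by the yellow tab so that this corner comes up first while the opposite corner is still down, with the rest of the stack staying where it stands. Finish holding the red tray level by its tab, about 10 cm above the green pad of the tag reader and centred over it, touching nothing else; leave the jar, dish and brass puck alone.

Things in the scene. Friction and masses are not known exactly. Their poses are not given: they have to be found in the camera images.
- bar: Loose steel bar with black ends, 14 mm in diameter, 180 mm long, about 0.2 kg. Origin at its middle, on its axis; its x axis runs along it. At the start it lies 17 mm clear above the red tray's rim in two notched saddles on that rim, parallel to the tray's x axis; below its middle is the open tray. Grasp it across at its middle.
- tray: Red formed tray on top of the stack, loose, about 0.13 kg, square. Origin at the centre of its underside, z up. Pan 100 x 100 mm, 18 mm deep outside (floor 3 mm, walls 3 mm, inside 94 x 94 mm); rim 140 x 140 mm, 4 mm thick, its top 22 mm above the origin. Two saddles for the bar stand on the rim at x = +/-60 mm, y = 0, their notch floor 32 mm and their tops 41 mm above the origin.
- tray_tab (a point): Grip point of the yellow pull tab at the tray's (-x, -y) corner, at (-58, -58, 40) mm in the tray's frame: an upright plate 10 mm thick, 26 mm long, 30 mm high (22 to 52 mm above the tray's origin), standing along the tray's diagonal, so fingers from above close along the tray's (1, -1) direction. The point is 12 mm under the tab's top, 18 mm above the rim.
- tray_near (a point): Underside of the red tray's rim at the corner with the tab, (-70, -70, 18) mm in the tray's frame.
- tray_far (a point): Underside of the red tray's rim at the corner opposite the tab, (70, 70, 18) mm in the tray's frame: the tray pivots here when the tab is lifted. Lifted slowly (the tab at about 30 mm/s) through about 0.35 rad about this corner, the tray leaves all four lips and is then free to go straight up.
- stack: Rest of the stack: nested grey metal trays, loose, 1.15 kg, rim 164 x 164 mm, its top 45 mm above the origin (centre of the underside). The red pan nests in it with 8 mm play all round. Four blue springy lips, 16 mm wide, one a side, reach 6 mm over the red rim and make it cling: each gives way upward at about 2.8 N, more if pulled fast; a tray pulled flat or jerked up can bring the stack along.
- stack_far (a point): Point on the top of the stack's rim under the red tray's corner opposite the tab, (70, 70, 45) mm in the stack's frame.
- rest: Fixed bar rest: grey plate 150 x 70 x 8 mm with two blue V-blocks 16 mm thick at x = +/-55 mm, each with a 90 degree V open to the top, its bottom 34 mm and its mouth (about 37 mm wide) 52 mm above the bench. Origin at the centre of the underside, on the bench. The bar lies in it along x.
- rest_seat (a point): Where the bar's middle lies when it is properly seated in both V-blocks: 43.9 mm above the bench, over the rest's origin, free space for fingers below and on both sides between the blocks.
- reader: Fixed white tag reader, 130 x 130 x 22 mm, with a green pad 94 mm square on top. Origin at the centre of its underside.
- reader_pad (a point): Centre of the green pad's top, 24 mm above the bench.
- jar: Bystander: amber jar with a white cap, 60 mm in diameter, 70 mm high. Origin at the centre of its underside.
- dish: Bystander: glass dish, 80 mm in diameter, 22 mm high. Origin at the centre of its underside.
- puck: Bystander: brass weight, 50 mm in diameter, 18 mm high. Origin at the centre of its underside.
There are look-alikes about, which are no part of the job. Several things look just like the stack: the one meant starts farthest to the robot's left.

How it is judged (in metres and radians):
On the way, in this order (a step that is already met when the one before it is completed fails the run):
1. the bar lies let go and still in both V-blocks of the rest (horizontal distance between bar and rest_seat below 0.025 m and z of bar in the frame of rest_seat between -0.004 and 0.004 m and angle between the x axis of bar and the x axis of rest, either way round below 0.07 rad and contact force between the fingers and bar below 0.1 N and linear speed of bar below 0.03 m/s and angle between bar's own x axis and vertical between 1.51 and 1.63 rad), for 0.3 s.
2. the tab's corner of the tray is up by 15 mm or more while the opposite corner is still down (z of tray_near in the frame of stack_far above 0.015 m and z of tray_far in the frame of stack_far below 0.01 m and distance between tray_far and stack_far below 0.03 m and contact force between the fingers and tray above 0.5 N), for 0.05 s.
At the end, for the whole second after the job is handed in: Red tray held by its tab, still, level within 12 degrees, middle within 40 mm of the pad's, underside 50 to 160 mm above it, touching neither reader nor stack. Bar let go in both V-blocks, along them within 4 degrees, within 25 mm of centre. Stack flat, within 30 mm of its start (all of step 1 and horizontal distance between tray and reader_pad below 0.04 m and z of tray in the frame of reader_pad between 0.05 and 0.16 m and angle between tray's own z axis and vertical below 0.22 rad and contact force between the fingers and tray above 1 N and distance between tray_tab and the grasp point below 0.035 m and contact force between tray and reader below 0.05 N and contact force between tray and stack below 0.05 N and linear speed of tray below 0.03 m/s and angle between stack's own z axis and vertical below 0.05 rad and height (world z) of stack below 0.005 m and distance of stack from where it was at the start of the episode below 0.03 m); the arm keeps its last pose, push and grip.
It fails at once if the rest of the stack is lifted, tipped or dragged away with the tray (angle between stack's own z axis and vertical above 0.15 rad or height (world z) of stack above 0.015 m or distance of stack from where it was at the start of the episode above 0.04 m).
It fails at once if the jar, dish or puck is pushed away or knocked over (distance of any of jar, dish, puck from where it was at the start of the episode above 0.025 m or angle between jar's own z axis and vertical above 0.5 rad).
It also fails if it takes over 64 s, if anything falls off the work surface, if the arm or the gripper's body presses on something with over 40 N, if the wrist force passes 120 N, or if a joint passes its speed limit or range.

### The arm

A 6-joint arm with a two-finger parallel gripper is mounted at the origin on the work surface. World frame = base frame: x ahead of the robot, y to its left, z up, the work surface at z = 0. Lengths are in mm, angles in rad, forces in N, time in s.
With the tool pointing down it reaches from about 300 to 775 mm from the base axis. Payload 14.6 kg.
Tool frame: the origin (TCP) lies at the very end of the fingers, on their centre line; the grasp point (between the pads) lies 19 mm behind it; z points along the fingers, y is the direction in which the jaws open and shut (so a half turn about z gives the same grasp; the last joint's range is limited). The gripper opens to 94 mm and grips with 3 to 60 N. Pads are 16 mm wide; open, the fingers measure 119 mm over their backs; the gripper's body (75 mm by 177 mm) begins 78 mm behind the grasp point.
Start: joints at [-1.22, 0.3, 1.521, -0, 1.321, -0.067], TCP at [223.155, -502.684, 205.446] pointing down, gripper open.
Joint ranges: [-3.03, 3.03], [-0.79, 2.21], [0.23, 2.52], [-1.04, 4.18], [0, 3.07], [-2.55, 2.55]. Speed limits (rad/s): [2.22, 2.22, 2.57, 3.14, 3.14, 3.14].

### API

Orientations are given as a 3x3 rotation matrix whose columns are the frame's x, y, z axes.
In Python, from bench import bot, effector, planner, viewer, workorder, status gives the robot as it stands. The module is installed in compiled form; this text tells all that it offers. Calls block until the motion is done:
- bot.goto(position, orientation): joint-space move of the TCP to a pose.
- bot.movel(position, v=150, attitude=None): straight line of the TCP; attitude=None keeps the orientation; v is the mean speed in mm/s.
- bot.goto_joints(angles): joint-space move.
- effector.set_gripper(opening): finger opening in mm; the grip force is fixed at half the most; returns when the fingers have stopped.
- bot.sleep(seconds).
- planner.ik(position, orientation): joint angles nearest the present ones, or None.
- viewer.snapshot(name): name is "scene" or "top"; returns a dict with "image" (480x640x3 uint8, blue, green, red), "z_map" (480x640 float32, mm along the optical axis (not along the pixel's ray), 0 where there is no reading), "camera_matrix" (3x3 intrinsics, pixels), "D" ([k1, k2, p1, p2, k3] as OpenCV has them; the pictures are not rectified), "T" (4x4, takes a point from camera to world coordinates). Camera axes: x right, y down, z forward; pixel columns grow to the right and rows downward; lengths in mm; the calibration is good to about 2 mm. A picture is of the moment at which its call begins.
A pose or a line that the arm cannot do raises bot.MotionError and nothing moves.
- workorder.job_done(): hands the job in, once; it reports no verdict.
Trained networks look in a picture, given as the dict that the camera call returned (one of the last four; its "shot" number tells which), for a name from the list of things; names that differ only in an ending like _2 or _b are one class to them, and where a whole thing is asked for, a point or a joint stands for the part that bears it (a point fixed in the world has none). Each returns a list of dicts, best first, with "p" (0 to 1); they miss things now and then, are a little off and sometimes report something else, mostly with a low value. They report only what shows in the picture. A call takes as long as a camera call. They do not tell look-alikes from the thing itself.
- viewer.look_for(picture, query): "bbox" ([left, top, width, height] as shares, 0 to 1, of the picture: columns of its width, rows of its height, round what is visible of it).
- viewer.outline_of(picture, query): "pixels" (480x640 bool, what is visible of it) and "bbox" ([left, top, width, height] as shares, 0 to 1, of the picture: columns of its width, rows of its height, round what is visible of it).
- viewer.landmark_of(picture, query): "centre" ([row, column] as shares, 0 to 1, of the picture: columns of its width, rows of its height: a listed point, or the origin of a listed thing).
Readings, each from a call of its own:
- status.read_time(): time.
- status.read_qpos(): joint angles.
- status.read_qvel(): joint speeds.
- status.read_tau(): joint torques, N m.
- status.read_tcp_pos(): TCP position.
- status.read_tcp_rot(): TCP orientation.
- status.read_wrist_force(): force on the tool from outside, world axes, zero at the start.
- status.read_ft_torque(): the same for the moment, N m.
- status.read_finger_gap(): finger opening in mm.
Only numpy, scipy, OpenCV 4.12 (cv2) and the standard library are available. Lean on these libraries where they do the work, as an engineer would, in place of code of your own. Each camera call takes 0.05 s, during which the arm holds its last target.

## Working session

There is one attempt and no reset: what is moved stays moved. The work goes in short steps, each a Python script; the robot and the scene stay as the last script left them, time stands still between calls to the robot, and variables do not carry over. Pictures are saved under pics/ and viewed, and the job is handed in when it is done.

```bash
mkdir -p pics; ls; python3 - <<'E'
from bench import bot, effector, planner, viewer, workorder, status
import cv2,numpy as np,pickle
for n in ("scene","top"):
    s=viewer.snapshot(n); cv2.imwrite(f"pics/{n}0.png",s["image"]); pickle.dump(s,open(f"{n}0.pkl","wb"))
    print(n,s["camera_matrix"],s["D"],s["T"],s["shot"])
    for q in ("bar","tray","tray_tab","tray_far","stack","rest","rest_seat","reader","reader_pad"):
        print(q,[(np.round(d["centre"][1]*640),np.round(d["centre"][0]*480),round(d["p"],2)) for d in viewer.landmark_of(s,q)])
print(status.read_time())
E
```

```text
pics
scene [[478.74605263   0.         324.49617383]
 [  0.         478.74605263 245.31144706]
 [  0.           0.           1.        ]] [-0.00880901  0.          0.          0.          0.        ] [[-7.18824847e-01  5.82938559e-01 -3.78778928e-01  9.22541527e+02]
 [ 6.95122565e-01  6.10354005e-01 -3.79832342e-01  3.31923610e+02]
 [ 9.77031771e-03 -5.36330705e-01 -8.43951371e-01  9.12232034e+02]
 [ 0.00000000e+00  0.00000000e+00  0.00000000e+00  1.00000000e+00]] 1
bar [(np.float64(325.0), np.float64(280.0), 0.75)]
tray [(np.float64(324.0), np.float64(288.0), 0.78)]
tray_tab [(np.float64(336.0), np.float64(246.0), 0.8), (np.float64(243.0), np.float64(332.0), 0.75), (np.float64(326.0), np.float64(288.0), 0.56), (np.float64(307.0), np.float64(328.0), 0.52)]
tray_far [(np.float64(308.0), np.float64(329.0), 0.9), (np.float64(350.0), np.float64(401.0), 0.41)]
stack [(np.float64(350.0), np.float64(150.0), 0.84), (np.float64(158.0), np.float64(207.0), 0.71)]
rest [(np.float64(461.0), np.float64(343.0), 0.73)]
rest_seat [(np.float64(467.0), np.float64(329.0), 0.6)]
reader [(np.float64(282.0
[... 709 characters left out ...]
[(np.float64(283.0), np.float64(248.0), 0.74)]
tray_far [(np.float64(247.0), np.float64(164.0), 0.96), (np.float64(244.0), np.float64(168.0), 0.31)]
stack [(np.float64(469.0), np.float64(161.0), 0.78), (np.float64(383.0), np.float64(378.0), 0.76), (np.float64(181.0), np.float64(156.0), 0.33)]
rest [(np.float64(139.0), np.float64(274.0), 0.97), (np.float64(266.0), np.float64(206.0), 0.49), (np.float64(298.0), np.float64(136.0), 0.4), (np.float64(395.0), np.float64(271.0), 0.3)]
rest_seat [(np.float64(132.0), np.float64(274.0), 0.69), (np.float64(245.0), np.float64(167.0), 0.44)]
reader [(np.float64(396.0), np.float64(270.0), 0.67)]
reader_pad [(np.float64(402.0), np.float64(273.0), 0.56)]
1.0
```

View pics/scene0.png

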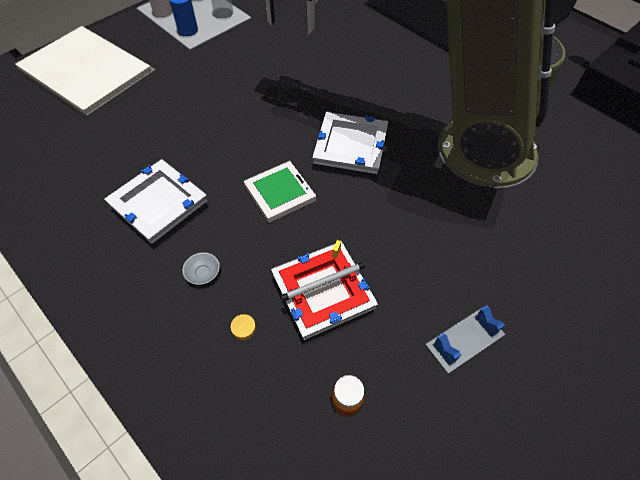

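View pics/top0.png

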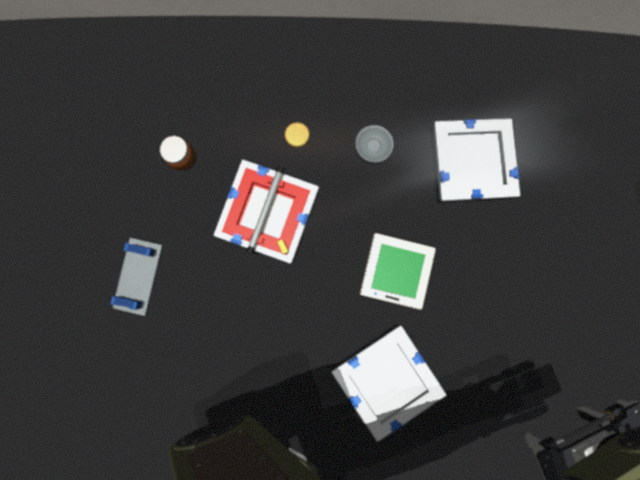

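```bash
cat > h.py <<'E'
import cv2,numpy as np
def cloud(s):
    K=np.array(s["camera_matrix"]);D=np.array(s["D"])
    v,u=np.mgrid[0:480,0:640]
    p=cv2.undistortPoints(np.stack([u,v],-1).reshape(-1,1,2).astype(np.float64),K,D).reshape(480,640,2)
    z=s["z_map"]; P=np.dstack([p*z[...,None],z,np.ones_like(z)])@np.array(s["T"]).T
    P=P[...,:3].copy(); P[z==0]=np.nan
    return P
def masks(im):
    h=cv2.cvtColor(im,cv2.COLOR_BGR2HSV); H,S,V=h[...,0],h[...,1],h[...,2]
    return dict(red=((H<6)|(H>174))&(S>180)&(V>100), yellow=(H>24)&(H<34)&(S>170)&(V>120),
      blue=(H>105)&(H<125)&(S>150)&(V>60), green=(H>50)&(H<75)&(S>150)&(V>60),white=(S<40)&(V>180))
def rect(xy):
    return cv2.minAreaRect(xy.astype(np.float32))
E
python3 - <<'E'
import pickle
from h import *
for n in ("scene","top"):
    s=pickle.load(open(n+"0.pkl","rb"));P=cloud(s);m=masks(s["image"])
    ok=np.isfinite(P[...,0])
    print(n, "bench z", np.nanmedian(P[300:310,:,2]))
    for c in ("red","yellow","blue","green"):
        nb,L,st,ce=cv2.connectedComponentsWithStats(m[c].astype(np.uint8))
        for i in range(1,nb):
            if st[i,4]<12: continue
            q=P[(L==i)&ok]
            print(c,ce[i].round(),st[i,4],"mean",q.mean(0).round(1),"med",np.median(q,0).round(1),"z10-90",np.percentile(q[:,2],[10,90]).round(1))
    # lookups
    q=P[m["red"]&ok]; q=q[(q[:,2]>40)&(q[:,2]<56)]; print("red rim rect",rect(q[:,:2]),np.median(q[:,2]))
    q=P[m["green"]&ok]; print("green rect",rect(q[:,:2]),np.median(q[:,2]))
E
```

```text
scene bench z -0.593758696382281
red [311. 268.] 935 mean [592.2 -37.1  47.1] med [591.6 -40.   48.1] z10-90 [32.2 50.5]
red [332. 304.] 1139 mean [618.6  52.7  48.5] med [620.5  55.4  48.4] z10-90 [46.  50.9]
yellow [337. 245.] 46 mean [527.5 -28.3  74.6] med [529.2 -27.1  77.8] z10-90 [76.3 79.7]
blue [184.  17.] 676 mean [ 281.1 -928.    64.1] med [ 283.6 -925.3   65.1] z10-90 [ 18.  108.4]
blue [370. 119.] 40 mean [ 184.6 -252.2   51.7] med [ 185.3 -252.2   51.6] z10-90 [49.4 54.6]
blue [321. 135.] 43 mean [ 314.5 -295.7   51.4] med [ 313.8 -295.2   51.2] z10-90 [49.1 54.1]
blue [380. 144.] 46 mean [ 232.2 -173.1   52.1] med [ 233.7 -173.7   52.5] z10-90 [48.4 55.5]
blue [360. 161.] 55 mean [ 307.4 -169.9   51. ] med [ 307.7 -170.6   51.3] z10-90 [47.9 53.3]
blue [147. 170.] 53 mean [ 692.1 -500.6   48.8] med [ 692.8 -498.6   51.7] z10-90 [48.4 53.8]
blue [183. 178.] 52 mean [ 645.8 -420.3   47.7] med [ 646.2 -418.1   51.3] z10-90 [47.6 54.2]
blue [188. 203.] 64 mean [ 680.6 -349.6   50.5] med [ 680.4 -347.7   50.9] z10-90 [46.9 54. ]
blue [130. 217.] 62 mean [ 795.  -405.6   51.
[... 1570 characters left out ...]
1.6  47.3] z10-90 [36.5 51.8]
blue [125. 302.] 174 mean [414.8 289.9  45.9] med [414.7 292.3  46.9] z10-90 [38.  52.2]
blue [419. 358.] 41 mean [ 315.9 -297.9   48.8] med [ 315.4 -296.7   52.3] z10-90 [48.1 55.3]
blue [353. 361.] 18 mean [ 310.  -166.5   52.6] med [ 310.2 -166.4   52.8] z10-90 [50.3 54.4]
blue [353. 402.] 36 mean [ 228.1 -168.8   45.7] med [ 229.2 -168.8   52.5] z10-90 [ 3.2 56.3]
blue [395. 426.] 58 mean [ 183.4 -253.    51.9] med [ 184.  -252.2   53.1] z10-90 [49.8 55.5]
red rim rect ((642.2291870117188, 46.93462371826172), (6.740964889526367, 0.0), 166.26119995117188) 44.63866895789499
green rect ((0.0, 0.0), (0.0, 0.0), 0.0) nan
  return _methods._mean(a, axis=axis, dtype=dtype,
  ret = ret.dtype.type(ret / rcount)
```

```bash
python3 - <<'E'
import pickle
from h import *
def line(q):
    c=q.mean(0); vx,vy=np.linalg.svd(q-c)[2][0]
    if vx<0: vx,vy=-vx,-vy
    t=(q-c)@[vx,vy]; mid=c+np.array([vx,vy])*(t.max()+t.min())/2
    return mid.round(1),np.degrees(np.arctan2(vy,vx)).round(2),np.ptp(t).round(1)
for n in ("scene","top"):
    s=pickle.load(open(n+"0.pkl","rb"));P=cloud(s);im=s["image"];h=cv2.cvtColor(im,cv2.COLOR_BGR2HSV).astype(int)
    H,S,V=h[...,0],h[...,1],h[...,2]
    ok=np.isfinite(P[...,0]); X,Y,Z=P[...,0],P[...,1],P[...,2]
    print(n)
    red=((H<8)|(H>172))&(S>140)&(V>70)&ok&(Z>44)&(Z<55)&(np.hypot(X-604,Y-10)<110)
    print("red",rect(P[red][:,:2]),np.median(Z[red]),red.sum())
    near=np.hypot(X-604,Y-10)<118
    st=ok&near&(Z>38)&(Z<62); print("stack all",rect(P[st][:,:2]))
    b=ok&near&(Z>66.5)&~((H>20)&(H<35)&(S>120)); b&=np.hypot(X-529,Y+27)>25
    print("bar",line(P[b][:,:2]),np.percentile(Z[b],[5,50,90,97]),b.sum())
    y=ok&near&(H>20)&(H<36)&(S>120)&(Z>60)
    print("tab",line(P[y][:,:2]),P[y].mean(0),np.percentile(Z[y],[10,50,90]),y.sum())
    g=ok&(H>45)&(H<80)&(S>100)&(V>40)&(np.hypot(X-489,Y+260)<90);print("green",rect(P[g][:,:2]),np.median(Z[g]))
    r=ok&(np.hypot(X-489,Y+260)<110)&(Z>12)&(Z<32);print("reader",rect(P[r][:,:2]))
    r=ok&(np.hypot(X-468,Y-280)<100)&(Z>4.5)&(Z<12);print("plate",rect(P[r][:,:2]))
    bl=ok&(H>100)&(H<130)&(S>120)&(Z>20)
    e=[]
    for c in ((415,291),(522,269)):
        k=bl&(np.hypot(X-c[0],Y-c[1])<45);print("blk",rect(P[k][:,:2]));e.append(P[k])
        k=k&(Z>47);print("blktop",rect(P[k][:,:2]),k.sum())
    for nm,c in (("jar",(0,0)),):pass
E
```

```text
scene
red ((601.93798828125, 10.922981262207031), (141.05445861816406, 143.4356231689453), 71.23357391357422) 48.311828856001625 1858
stack all ((606.366943359375, 8.278274536132812), (166.8251190185547, 172.6403350830078), 71.1432876586914)
bar (array([603.9,  11.3]), np.float64(-18.9), np.float64(179.6)) [67.00960351 70.58649063 73.13174941 74.22518889] 608
tab (array([530.9, -25.1]), np.float64(25.23), np.float64(28.4)) [532.62856959 -24.25237108  74.40610137] [63.32463561 77.32224748 79.08621208] 79
green ((488.0457763671875, -261.8160400390625), (97.03699493408203, 93.85813903808594), 77.10892486572266) 23.304767803099253
reader ((488.4678955078125, -260.7652587890625), (133.38519287109375, 131.20657348632812), 76.95976257324219)
plate ((468.6552734375, 282.1372985839844), (166.74710083007812, 150.0991668701172), 79.53546142578125)
blk ((412.6209411621094, 290.382080078125), (51.195281982421875, 18.856666564941406), 79.50896453857422)
blktop ((412.6451721191406, 290.3279724121094), (50.730342864990234, 18.06967544555664), 78.92882537841797) 99
blk ((520.8850708007812, 268.039245
[... 757 characters left out ...]
81, 89.65974426269531), 76.84756469726562) 24.19034665863728
reader ((488.25567626953125, -259.896484375), (132.26998901367188, 130.20713806152344), 76.8435287475586)
plate ((464.9259338378906, 279.01055908203125), (169.87843322753906, 186.72280883789062), 57.34157943725586)
blk ((413.48162841796875, 290.8725280761719), (53.06789016723633, 16.39082145690918), 77.93760681152344)
blktop ((413.5443420410156, 291.33984375), (52.1445198059082, 16.390796661376953), 77.84085845947266) 103
blk ((521.9495849609375, 268.5204162597656), (52.24822235107422, 14.970895767211914), 80.6598892211914)
blktop ((521.7767333984375, 268.8069763183594), (51.73881149291992, 14.536734580993652), 80.6598892211914) 88
```

```bash
cat >> h.py <<'E'
def down(deg):
    a=np.radians(deg);c,s=np.cos(a),np.sin(a)
    return np.array([[c,s,0],[s,-c,0],[0,0,-1.]])
E
python3 - <<'E'
from bench import bot, effector, planner, viewer, workorder, status
from h import *
import math
cur=status.read_qpos()
for nm,p,a in (("bar",(603.8,10.4,150),-18.7),("rest",(467.3,279.6,150),-11.7),("tab",(530.2,-25.9,48),26.3),("fin",(414.7,-296.8,145),26.3)):
    for k in (0,180):
        q=planner.ik(list(p),down(a+k)); print(nm,k,None if q is None else np.round(q,2))
bot.goto([603.8,10.4,140],down(-18.7)if planner.ik([603.8,10.4,140],down(-18.7)) is not None else down(161.3))
effector.set_gripper(40)
print(status.read_time(),status.read_tcp_pos(),np.round(status.read_qpos(),2),status.read_finger_gap())
s=viewer.snapshot("top");cv2.imwrite("pics/t1.png",s["image"])
s=viewer.snapshot("scene");cv2.imwrite("pics/s1.png",s["image"])
E
```

```text
bar 0 [-0.04  0.47  1.42 -0.    1.25  1.85]
bar 180 [-0.04  0.47  1.42 -0.    1.25 -1.29]
rest 0 [ 0.47  0.34  1.6  -0.    1.2   2.25]
rest 180 [ 0.47  0.34  1.6  -0.    1.2  -0.89]
tab 0 [-0.12  0.44  1.72 -0.    0.97  0.99]
tab 180 [-0.12  0.44  1.72 -0.    0.97 -2.15]
fin 0 [-0.69  0.27  1.71 -0.    1.16  0.42]
fin 180 None
4.2417 [603.8096969   10.41956278 140.02833899] [-0.04  0.48  1.43  0.    1.23  1.85] 40.06527450475847
```

View pics/s1.png

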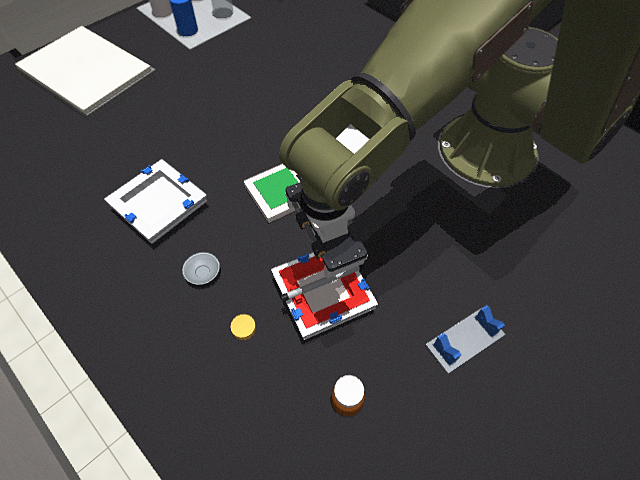

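The gripper hovers over the bar's middle (about 330,285), with its jaws across the bar and the tray clear below. I'll grasp now.

```bash
python3 - <<'E'
from bench import bot, effector, planner, viewer, workorder, status
from h import *
bot.movel([603.8,10.4,47],v=120)
print(status.read_wrist_force())
effector.set_gripper(5)
print("gap",status.read_finger_gap(),status.read_wrist_force())
bot.movel([603.8,10.4,70],v=60)
bot.movel([603.8,10.4,150],v=150)
print(status.read_finger_gap(),status.read_wrist_force(),status.read_ft_torque(),status.read_time())
bot.goto([467.3,279.6,120],down(-11.7))
s=viewer.snapshot("scene");cv2.imwrite("pics/s2.png",s["image"])
P=cloud(s)
Z=P[...,2]
print(status.read_tcp_pos(),status.read_finger_gap(),status.read_time())
E
```

```text
[-0.33891368 -0.03180357 -0.03605296]
gap 13.45628591127095 [0.04304941 0.59407224 2.93329974]
13.073869047810554 [-0.98770107  0.02313665 -2.20248324] [0.07059094 0.02118926 0.00694812] 7.025
[468.05027585 278.73343662 119.99670972] 13.178314443251743 8.2333
```

View pics/s2.png

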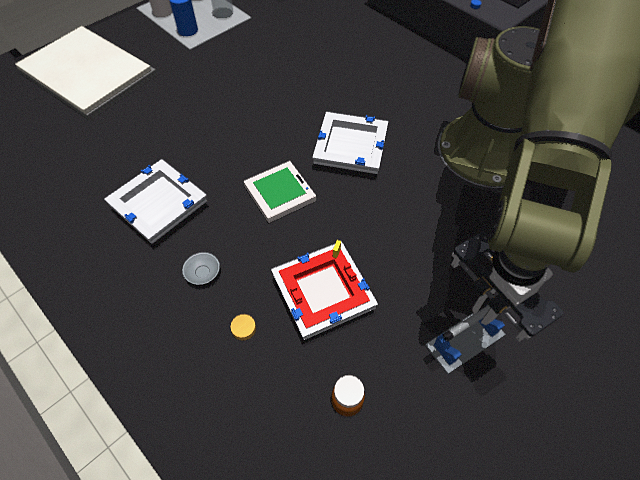

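```bash
python3 - <<'E'
from bench import bot, effector, planner, viewer, workorder, status
from h import *
bot.movel([467.3,279.6,45],v=120,attitude=down(-11.7))
f0=np.array(status.read_wrist_force())
for z in (32,29,27,26,25.5):
    bot.movel([467.3,279.6,z],v=30)
    f=np.array(status.read_wrist_force()); print(z,f-f0)
    if np.linalg.norm(f-f0)>6: break
effector.set_gripper(40)
print(status.read_finger_gap())
bot.movel([467.3,279.6,160],v=150)
bot.goto([530.2,-25.9,170],down(26.3))
s=viewer.snapshot("scene");cv2.imwrite("pics/s3.png",s["image"])
def line(q):
    c=q.mean(0); vx,vy=np.linalg.svd(q-c)[2][0]
    if vx<0: vx,vy=-vx,-vy
    t=(q-c)@[vx,vy]; mid=c+np.array([vx,vy])*(t.max()+t.min())/2
    return mid.round(1),np.degrees(np.arctan2(vy,vx)).round(2),np.ptp(t).round(1)
for n in("scene","top"):
    if n=="top": s=viewer.snapshot("top");cv2.imwrite("pics/t3.png",s["image"])
    P=cloud(s);X,Y,Z=P[...,0],P[...,1],P[...,2]
    h=cv2.cvtColor(s["image"],cv2.COLOR_BGR2HSV)
    k=np.isfinite(X)&(np.hypot(X-467,Y-280)<105)&(Z>38)&(h[...,1]<90)
    a=P[k]; print(n,"bar",line(a[:,:2]),np.percentile(Z[k],[50,90,97]),k.sum())
    ax=np.array([np.cos(np.radians(-11.7)),np.sin(np.radians(-11.7))]);t=(a[:,:2]-[467.3,279.6])@ax
    for lo in range(-90,90,30): 
        j=(t>lo)&(t<lo+30); print(lo,np.percentile(a[j,2],90).round(1) if j.sum() else None)
print(status.read_time(),status.read_tcp_pos())
E
```

```text
32 [-0.78194427  1.26042235 -1.49906199]
29 [-0.69141569  0.95008764 -0.95066375]
27 [-0.67628739  0.26611757 -1.76826404]
26 [-0.04812729  0.10887445 -1.38370386]
25.5 [-3.48478466 -1.79930002  5.83032623]
39.799953092987295
scene bar (array([467.4, 279.6]), np.float64(-11.95), np.float64(181.2)) [48.74064644 51.35748165 52.19447167] 655
-90 51.4
-60 51.5
-30 51.4
0 50.7
30 50.9
60 51.5
top bar (array([466.6, 278.3]), np.float64(-11.86), np.float64(181.3)) [49.4302459  52.60317789 53.80445609] 672
-90 52.8
-60 52.2
-30 52.3
0 52.6
30 52.3
60 52.7
13.55 [530.18650246 -24.91620005 169.79221818]
```

View pics/s3.png

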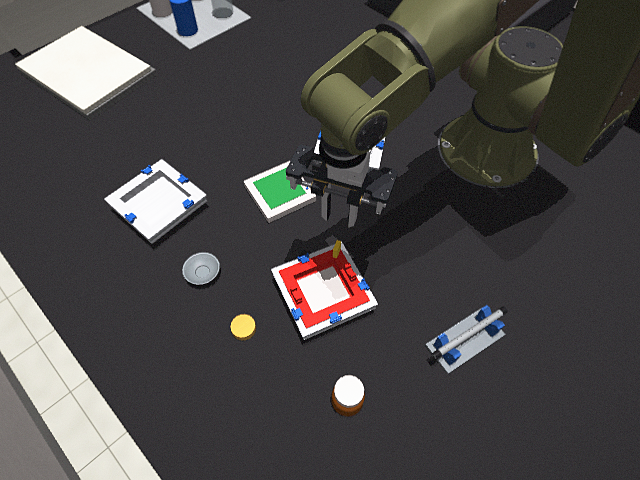

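```bash
cat > peel.py <<'E'
from h import *
from scipy.spatial.transform import Rotation as Ro
A=26.3; u=np.array([np.cos(np.radians(A)),np.sin(np.radians(A)),0]); z=np.array([0,0,1.])
tray=np.array([603.7,10.4,27.]); piv=tray+99*u+[0,0,18]
tcp0=tray-82.02*u+[0,0,25.]   # z=52
def pose(th):
    R=Ro.from_rotvec(np.cross(z,u)*th).as_matrix()
    return piv+R@(tcp0-piv), R@down(A)
E
python3 - <<'E'
from bench import bot, effector, planner, viewer, workorder, status
from peel import *
print(tcp0,piv)
for th in (0,.2,.4):
    p,R=pose(th); print(th,p.round(1),np.round(planner.ik(list(p),R),2))
p,R=pose(.4);print(planner.ik(list(p+[0,0,100]),R))
bot.movel(list(tcp0+[0,0,60]),v=150,attitude=down(A))
effector.set_gripper(34)
s=viewer.snapshot("scene");cv2.imwrite("pics/s4.png",s["image"][150:350,200:450].repeat(3,0).repeat(3,1))
bot.movel(list(tcp0),v=80)
print(status.read_wrist_force(),status.read_tcp_pos())
effector.set_gripper(4)
print("gap",status.read_finger_gap(),status.read_wrist_force(),status.read_time())
s=viewer.snapshot("scene");cv2.imwrite("pics/s5.png",s["image"][150:350,200:450].repeat(3,0).repeat(3,1))
E
```

```text
[530.17018298 -25.94069907  52.        ] [692.45215661  54.26404789  45.        ]
0 [530.2 -25.9  52. ] [-0.12  0.44  1.72 -0.    0.98  0.99]
0.2 [534.7 -23.7  87.8] [-0.06  0.5   1.55 -0.1   1.27  1.09]
0.4 [545.4 -18.4 121.9] [-0.01  0.59  1.35 -0.18  1.56  1.13]
[-0.01298454  0.50862166  1.2424913  -0.18085133  1.7477495   1.09910009]
[ 0.78505128 -0.54192899  0.0685657 ] [530.48061924 -25.97843953  52.45518574]
gap 9.923641215407287 [-0.17524745 -1.05294265  3.19956354] 15.875
```

View pics/s5.png

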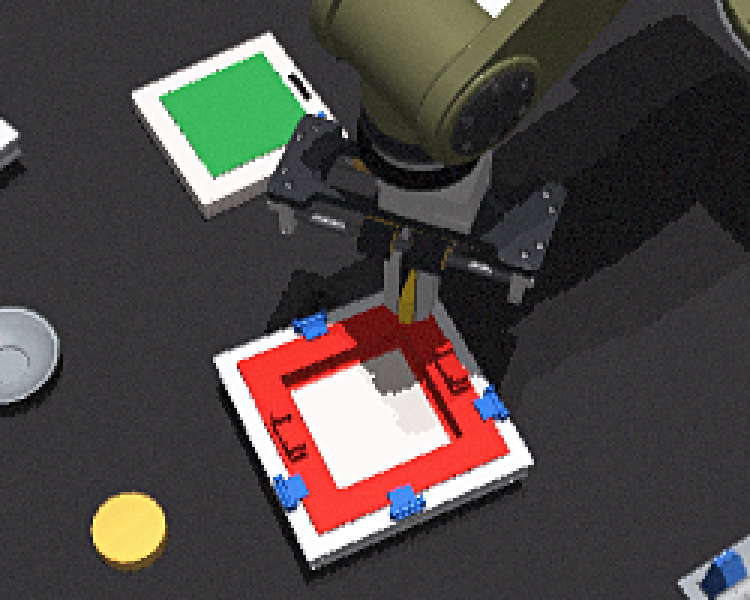

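```bash
python3 - <<'E'
from bench import bot, effector, planner, viewer, workorder, status
from peel import *
for th in (.03,.06,.09,.12,.15,.18):
    p,R=pose(th); bot.movel(list(p),v=22,attitude=R)
    print(th,np.round(status.read_wrist_force(),1),round(status.read_finger_gap(),1))
s=viewer.snapshot("scene");cv2.imwrite("pics/s6.png",s["image"][150:350,200:450].repeat(3,0).repeat(3,1))
print(status.read_time())
E
```

```text
0.03 [ 2.3  0.2 -4.4] 9.9
0.06 [ 1.6 -0.1 -6.1] 10.1
0.09 [ 0.5 -2.  -5.1] 9.9
0.12 [-2.4 -0.4 -2.4] 9.7
0.15 [-2.1 -1.2 -3.5] 9.8
0.18 [-2.1 -1.9 -1.8] 9.8
18.375
```

View pics/s6.png

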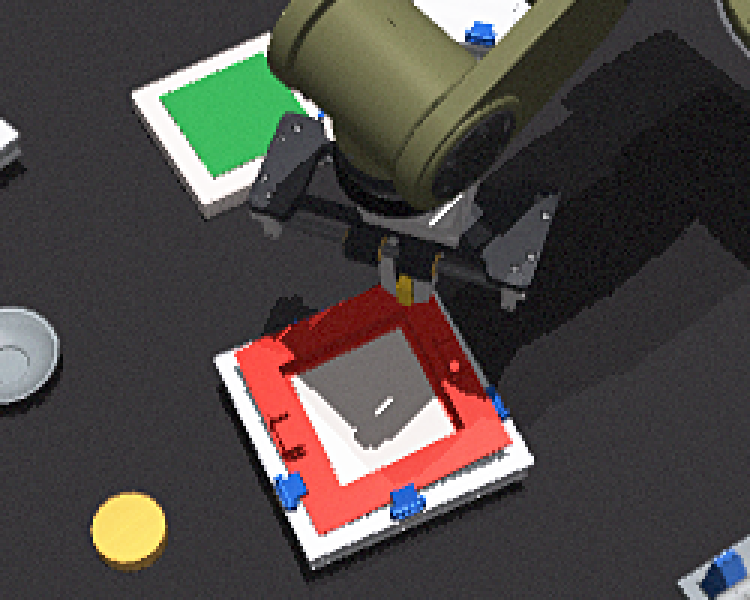

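The tab corner (about 405,290 in the crop) is well up. The far corner (about 315,530) is still down under its two lips, and the stack hasn't moved. I'll carry on.

```bash
python3 - <<'E'
from bench import bot, effector, planner, viewer, workorder, status
from peel import *
for th in (.21,.24,.27,.30,.33,.36,.39):
    p,R=pose(th); bot.movel(list(p),v=22,attitude=R)
    print(th,np.round(status.read_wrist_force(),1),round(status.read_finger_gap(),1))
s=viewer.snapshot("scene");cv2.imwrite("pics/s7.png",s["image"][150:350,200:450].repeat(3,0).repeat(3,1))
print(status.read_time())
E
```

```text
0.21 [-3.3 -1.5 -1.9] 9.8
0.24 [-4.  -2.3 -0.9] 10.0
0.27 [-4.1 -2.1 -1.4] 9.7
0.3 [-3.2 -1.9 -0.5] 9.9
0.33 [-4.4 -2.8 -1.2] 9.5
0.36 [-4.3 -3.7  0.3] 10.0
0.39 [-4.6 -3.3  1. ] 9.5
21.225
```

View pics/s7.png

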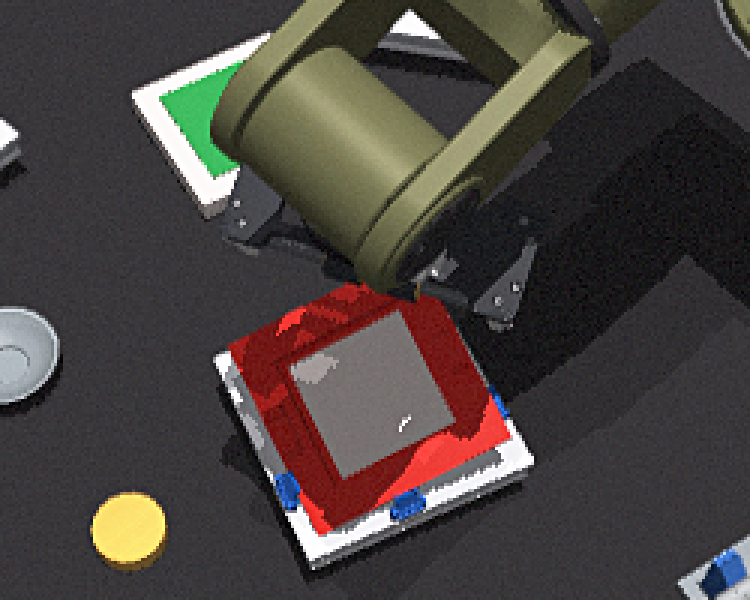

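```bash
python3 - <<'E'
from bench import bot, effector, planner, viewer, workorder, status
from peel import *
p,R=pose(.39)
for d,dz in ((2,0),(3,3),(3,7),(3,12)):
    bot.movel(list(p-u*d+[0,0,dz]),v=20,attitude=R)
    print(d,dz,np.round(status.read_wrist_force(),1),round(status.read_finger_gap(),1))
s=viewer.snapshot("scene");cv2.imwrite("pics/s8.png",s["image"][150:350,200:450].repeat(3,0).repeat(3,1))
print(status.read_time())
E
```

```text
2 0 [-2.  -2.2 -1.6] 9.8
3 3 [-3.7 -3.1 -0.3] 9.6
3 7 [ 0.5  0.7 -1.2] 9.8
3 12 [-0.4 -0.6 -1.4] 9.9
22.5833
```

View pics/s8.png

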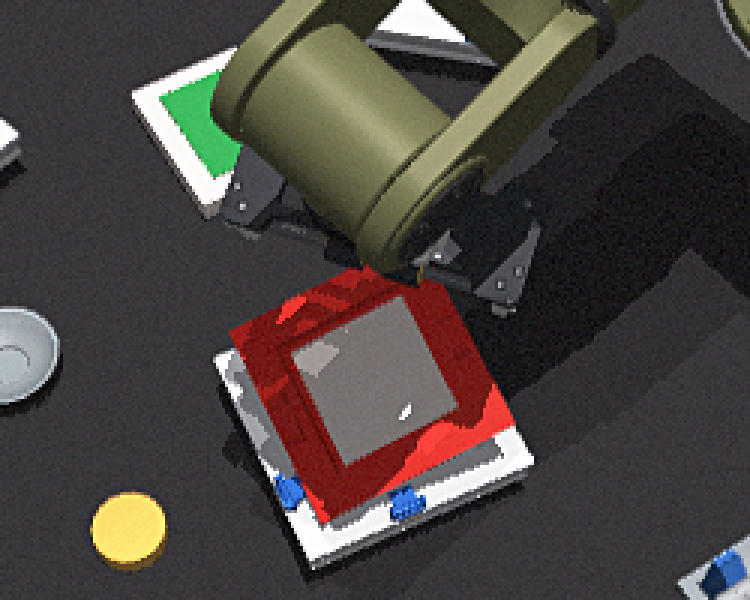

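The tray is free: the lips at (290,492) and (405,503) now show beneath its edge, and the side force has dropped to about zero. Next I'll lift it, level it and carry it over.

```bash
python3 - <<'E'
from bench import bot, effector, planner, viewer, workorder, status
from peel import *
p,R=pose(.39); p=p-3*u
bot.movel(list(p+[0,0,110]),v=60,attitude=R)
q=np.array([520,-30,200.])
bot.movel(list(q),v=60,attitude=down(A))
print(np.round(status.read_wrist_force(),1),status.read_finger_gap())
pad=np.array([488.2,-260.5,24.])
goal=pad-82.02*u; goal[2]=24+105+25
bot.movel([goal[0],goal[1],200],v=120,attitude=down(A))
bot.movel(list(goal),v=60)
bot.sleep(.5)
print(status.read_tcp_pos(),status.read_finger_gap(),status.read_time(),np.round(status.read_wrist_force(),1))
for n in("scene","top"):
    s=viewer.snapshot(n);cv2.imwrite(f"pics/{n}9.png",s["image"])
    P=cloud(s);X,Y,Z=P[...,0],P[...,1],P[...,2]
    h=cv2.cvtColor(s["image"],cv2.COLOR_BGR2HSV);H,S,V=h[...,0],h[...,1],h[...,2]
    k=np.isfinite(X)&((H<8)|(H>172))&(S>140)&(V>40)&(Z>90)
    q=P[k]; 
    f=cv2.fitPlane if 0 else None
    zz=q[(q[:,2]>np.percentile(q[:,2],25)-5)]
    for _ in range(6):
        M=np.c_[zz[:,:2]-pad[:2],np.ones(len(zz))];c=np.linalg.lstsq(M,zz[:,2],rcond=None)[0]
        r=q[:,2]-np.c_[q[:,:2]-pad[:2],np.ones(len(q))]@c; zz=q[np.abs(r)<4]
    print(n,"plane",c,"tilt",np.hypot(*c[:2]),len(zz),rect(zz[:,:2]))
    k=np.isfinite(X)&(np.hypot(X-604,Y-10)<118)&(Z>38)&(Z<62)
    print("stack",rect(P[k][:,:2]),np.median(Z[k]))
E
```

```text
[-0. -0. -1.] 9.98046784625351
[ 414.67849428 -296.85369747  154.06865094] 9.746471949130477 29.125 [-0.5 -0.8 -1.2]
scene plane [-3.04743194e-02 -1.47783241e-02  1.46742716e+02] tilt 0.0338686138784216 1579 ((486.6634521484375, -260.7142639160156), (144.91571044921875, 140.9092559814453), 71.03564453125)
stack ((603.5814208984375, 10.106956481933594), (166.27723693847656, 164.92408752441406), 71.44200134277344) 44.468458520759555
top plane [-3.30239306e-02 -1.41101926e-02  1.47824772e+02] tilt 0.03591208049240859 2563 ((486.90753173828125, -259.8796691894531), (140.96669006347656, 140.92977905273438), 71.49461364746094)
stack ((604.5699462890625, 10.539947509765625), (165.18939208984375, 165.45802307128906), 71.21387481689453) 45.50882646862226
```

View pics/scene9.png

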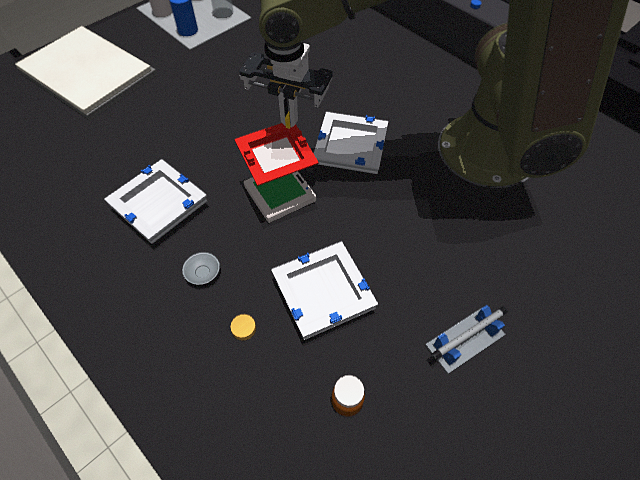

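View pics/top9.png

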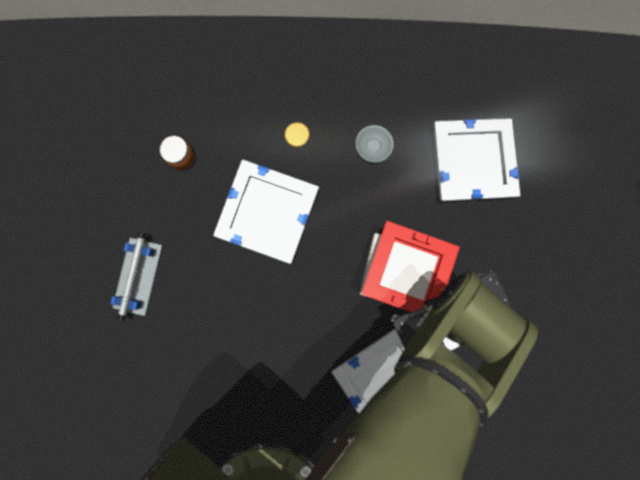

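```bash
python3 - <<'E'
from bench import workorder,status
print(status.read_qvel(),status.read_finger_gap())
workorder.job_done()
E
```

```text
[-0.00100452  0.00104185 -0.00178896  0.00020007  0.00217241  0.00063305] 9.586956308191255
the job is handed in; nothing more can be done
```

The job is handed in at about 29 s of the 64 s allowed; handing in gave no verdict, so everything below is from my own measurements.

- **Bar:** it is in both V-blocks and let go. It measured within about 2 mm of centre, about 0.2° off the rest's axis, and level, with its top at about 51–52.5 mm against the 50.9 mm expected. I measured this after releasing it, and the last pictures still show it seated there.
- **Peel:** the tab corner came up first, about 35 mm with the far corner still down under its lips. I pivoted the tray to 0.39 rad before lifting it straight off. A side force of about 5 N built up near the end; it went after I shifted the tray 3 mm and raised it a few more millimetres. The stack measured flat and within about 1 mm of its start.
- **Tray:** it is gripped by its tab (finger gap 9.6–9.7 mm on a 10 mm tab). It was centred within about 2 mm of the pad, underside about 100 mm above it, and tilted 0.035 rad (2°).
- **Others:** the jar, dish and puck look unmoved in the last pictures; I did not measure them. None of my checks failed.

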